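# Tip the parts tray into the storage bin, lens saved first

### The job

Clear the parts tray: first take the lens mount off it and stand it upright on the round cork pad. Then pick the tray up by its leaning handle, keeping the two cubes and the connector shell on it, and tip it over the grey bin so that all three slide off its open end into the bin. Finally set the empty tray down flat in the middle of its rubber mat, the same way round as before, without disturbing the post holder, vial or tape roll.

Things in the scene. Friction and masses are not known exactly. Their poses are not given: they have to be found in the camera images.
- tray_floor (a point): Aluminium parts tray, shovel-shaped, 150 long (x) x 126 wide (y) mm, 3 mm floor, 20 mm high and 3 mm thick walls on three sides, the +x end open with no lip; 0.14 kg, bare metal: pieces begin to slide at 25 to 40 degrees of tilt, and all leave it at 50. Point: centre of the upper face of its floor, 3 mm above its underside. x runs from the handle end towards the open end, z up out of the tray.
- tray_handle (a point): Middle of the tray's black handle grip, 0.1075 m behind the tray's centre (x) and 55 mm above the floor's upper face; axes as the tray's. The grip is a straight flat bar 13 mm thick (across, along y), 26 mm wide and 66 mm long; it stands in the tray's x-z plane and leans back, away from the tray, 38 degrees from the tray's z axis: its length runs along (-0.616, 0, 0.788) in tray axes. Pinch it across its 13 mm thickness with the fingers along that direction.
- tray_lip (a point): Middle of the edge of the tray's open end, on the upper face of the floor, 75 mm ahead (x) of the tray's centre; axes as the tray's.
- mat_top (a point): Centre of the top of the black rubber mat, 175 (x) x 145 (y) x 3 mm, fixed; the tray stands on it, x of both in the same direction at the start.
- bin_floor (a point): Open grey plastic storage bin, fixed, outside 140 (x) x 155 (y) x 55 mm high, walls 4 mm. Point: centre of its inner floor, 4 mm above the worktop; z up. Its -x long side faces the tray roughly. A rack shelf hangs above, its front edge at x about 0.6 and its underside 0.63 above the worktop: pour low.
- pad_top (a point): Centre of the top of the round cork pad, 84 mm across, 4 mm thick, fixed.
- lens_ring (a point): Lens in a round black ring on a short post with a round foot 32 mm across; 66 mm tall, 0.09 kg. Point: centre of the ring, 50.5 mm above its foot. The ring is a disc 10 mm thick (x), 30 mm wide (y) and 31 mm high: pinch it across x. At the start it stands in one of four quarters of the tray, pieces in the others.
- lens_foot (a point): Centre of the underside of the lens mount's foot; z up along its post.
- cube_a_mid (a point): Centre of a black cube with brass-rimmed ports, 34 mm wide, 33 mm high, 0.06 kg.
- cube_b_mid (a point): Centre of the other, identical cube.
- connector_mid (a point): Middle of a grey metal connector shell 32 x 58 mm, 14 mm high, 0.03 kg.
- stand_mid (a point): Bystander: black post holder, foot 30 (x) x 50 (y) mm, 60 mm tall, between tray and bin; point half-way up.
- vial_mid (a point): Bystander: amber vial with cap, 27 mm across, 60 mm tall, beyond the tray; point half-way up.
- tape_mid (a point): Bystander: black tape roll lying flat, 55 mm across, 19 mm high, beyond the bin; point half-way up.

How it is judged:
On the way, in this order (a step that is already met when the one before it is completed fails the run):
1. the lens mount stands upright on the cork pad, let go, before the tray is tipped (horizontal distance between lens_foot and pad_top below 0.028 m and angle between lens_foot's own z axis and vertical below 0.1 rad and z of lens_foot in the frame of pad_top below 0.004 m and contact force between the fingers and lens below 0.05 N and x of cube_a_mid in the frame of tray_floor between -0.075 and 0.08 m and y of cube_a_mid in the frame of tray_floor between -0.063 and 0.063 m and z of cube_a_mid in the frame of tray_floor between 0 and 0.05 m and x of cube_b_mid in the frame of tray_floor between -0.075 and 0.08 m and y of cube_b_mid in the frame of tray_floor between -0.063 and 0.063 m and z of cube_b_mid in the frame of tray_floor between 0 and 0.05 m and x of connector_mid in the frame of tray_floor between -0.075 and 0.08 m and y of connector_mid in the frame of tray_floor between -0.063 and 0.063 m and z of connector_mid in the frame of tray_floor between 0 and 0.05 m), for 0.2 s.
2. the tray is lifted clear of the mat with the three pieces on it (height (world z) of tray_floor above 0.04 m and x of cube_a_mid in the frame of tray_floor between -0.075 and 0.08 m and y of cube_a_mid in the frame of tray_floor between -0.063 and 0.063 m and z of cube_a_mid in the frame of tray_floor between 0 and 0.05 m and x of cube_b_mid in the frame of tray_floor between -0.075 and 0.08 m and y of cube_b_mid in the frame of tray_floor between -0.063 and 0.063 m and z of cube_b_mid in the frame of tray_floor between 0 and 0.05 m and x of connector_mid in the frame of tray_floor between -0.075 and 0.08 m and y of connector_mid in the frame of tray_floor between -0.063 and 0.063 m and z of connector_mid in the frame of tray_floor between 0 and 0.05 m), for 0.1 s.
3. the tray is tipped, its open edge over the bin (angle between tray_floor's own z axis and vertical above 0.4 rad and horizontal distance between tray_lip and bin_floor below 0.1 m and height (world z) of tray_lip above 0.03 m), for 0.1 s.
At the end, for the whole second after the job is handed in: Cubes and connector lie in the bin, below its rim; the lens mount stands upright (0.1 rad) on the pad, within 28 mm of its centre; the tray lies flat (0.06 rad) on the mat, centred within 35 mm, open end pointing as before; all let go (horizontal distance between lens_foot and pad_top below 0.028 m and angle between lens_foot's own z axis and vertical below 0.1 rad and z of lens_foot in the frame of pad_top below 0.004 m and x of cube_a_mid in the frame of bin_floor between -0.066 and 0.066 m and y of cube_a_mid in the frame of bin_floor between -0.0735 and 0.0735 m and z of cube_a_mid in the frame of bin_floor between 0 and 0.049 m and x of cube_b_mid in the frame of bin_floor between -0.066 and 0.066 m and y of cube_b_mid in the frame of bin_floor between -0.0735 and 0.0735 m and z of cube_b_mid in the frame of bin_floor between 0 and 0.049 m and x of connector_mid in the frame of bin_floor between -0.066 and 0.066 m and y of connector_mid in the frame of bin_floor between -0.0735 and 0.0735 m and z of connector_mid in the frame of bin_floor between 0 and 0.049 m and horizontal distance between tray_floor and mat_top below 0.035 m and z of tray_floor in the frame of mat_top below 0.008 m and angle between tray_floor's own z axis and vertical below 0.06 rad and x of tray_lip in the frame of mat_top above 0.03 m); the robot touches nothing.
It fails at once if a bystander (post holder, vial, tape roll) is pushed more than 2 cm or tipped over (distance of any of stand_mid, vial_mid, tape_mid from where it was at the start of the episode above 0.02 m or angle between any of stand_mid, vial_mid, tape_mid's own z axis and vertical above 0.4 rad).
It fails at once if the lens mount is tipped over (more than about 35 degrees) (angle between lens_foot's own z axis and vertical above 0.6 rad).
It also fails if it takes over 67 s, if anything falls off the work surface, if the arm or the gripper's body presses on something with over 40 N, if the wrist force passes 120 N, or if a joint passes its speed limit or range.

### The arm

A 6-joint arm with a two-finger parallel gripper is mounted at the origin on a cart in front of the work surface, level with it; the furniture and walls round the work are solid. World frame = base frame: x ahead of the robot, y to its left, z up, the work surface at z = 0. Lengths are in m, angles in rad, forces in N, time in s.
With the tool pointing down it reaches from about 0.425 to 0.95 m from the base axis. Payload 3.5 kg.
Tool frame: the origin (TCP) lies midway between the tips of the shut fingers; the grasp point (between the pads) lies 19 mm behind it; x points along the fingers, z is the direction in which the jaws open and shut, and the axes are right-handed (so a half turn about x gives the same grasp; the last joint's range is limited). The gripper opens to 85 mm and grips with 20 to 120 N. Pads are 22 mm wide; open, the fingers measure 114 mm over their backs; the gripper's body (76 mm by 85 mm) begins 54 mm behind the grasp point. The pads swing forward as they close: fully open they stand 13 mm farther back than shut.
Start: joints at [-1.333, 0.286, 1.577, -0, 1.279, -0.15], TCP at [0.255, -0.625, 0.209] pointing down, gripper open.
Joint ranges: [-2.77, 2.77], [-0.9, 2.22], [0.21, 2.48], [-1.53, 4.67], [0.24, 2.81], [-2.84, 2.84]. Speed limits (rad/s): [2.79, 2.79, 3.14, 3.14, 3.14, 3.14].

### API

Orientations are given as a unit quaternion [x, y, z, w].
In Python, from cell import ctrl, kinematics, camera gives the robot as it stands. Calls block until the motion is done:
- ctrl.goto(position, orientation): joint-space move of the TCP to a pose.
- ctrl.servo_line(position, speed=0.15, frame=None): straight line of the TCP; frame=None keeps the orientation; speed is the mean speed in m/s.
- ctrl.movej(angles): joint-space move.
- ctrl.command_gripper(opening, squeeze=None): finger opening in m; squeeze is the grip in N (None keeps the last); returns when the fingers have stopped.
- ctrl.wait(seconds).
- kinematics.ik(position, orientation): joint angles nearest the present ones, or None.
- ctrl.state(): the state.
- camera(name): name is "scene" or "top"; returns a dict with "frame" (400x640x3 uint8, red, green, blue), "mtx" (3x3 intrinsics, pixels), "k1" (the pictures are not rectified: a ray, as slopes to the right and down, at radius r is drawn at 1 + k1 r^2 times it, then the intrinsics apply), "origin" and "orientation" of the camera in the world. Camera axes: x right, y up, looking along -z (the intrinsics and any distortion apply to the point x, -y, -z); pixel columns grow to the right and rows downward; lengths in m; the calibration is good to about 2 mm. A picture is of the moment at which its call begins. There is no depth.
A pose or a line that the arm cannot do raises ctrl.MotionError and nothing moves.
- ctrl.hand_in(): hands the job in, once; it reports no verdict.
The state is a dict: "time_s": time; "joint_pos": joint angles; "qd": joint speeds; "joint_torque": joint torques, N m; "tool_pos": TCP position; "eef_rot": TCP orientation; "contact_force": force on the tool from outside, world axes, zero at the start; "wrist_torque": the same for the moment, N m; "gripper_width": finger opening in m.
Only numpy, scipy, OpenCV 4.12 (cv2) and the standard library are available. Lean on these libraries where they do the work, as an engineer would, in place of code of your own. Each camera call takes 0.05 s, during which the arm holds its last target.

## Working session

There is one attempt and no reset: what is moved stays moved. The work goes in short steps, each a Python script; the robot and the scene stay as the last script left them, time stands still between calls to the robot, and variables do not carry over. Pictures are saved under pics/ and viewed, and the job is handed in when it is done.

```bash
ls; mkdir -p pics; python3 - <<'E'
from cell import ctrl,camera
import cv2
for n in("scene","top"):
    c=camera(n); cv2.imwrite(f"pics/{n}0.png",c["frame"][:,:,::-1]); print(n,c["mtx"],c["k1"],c["origin"],c["orientation"])
print(ctrl.state())
E
```

```text
pics
scene [[384.10039567   0.         317.0726303 ]
 [  0.         384.10039567 204.26832924]
 [  0.           0.           1.        ]] -0.038305506476533635 [0.24389358 0.47731627 0.62148904] [-0.12807852  0.40933197  0.8599847  -0.2765313 ]
top [[377.60879523   0.         318.89940255]
 [  0.         377.60879523 196.28483283]
 [  0.           0.           1.        ]] -0.062158183407343935 [ 0.56182349 -0.05663254  0.93185547] [ 0.03655305 -0.02833315 -0.69792761  0.71467346]
{'time_s': 0.1, 'joint_pos': array([-1.33302504e+00,  2.87103656e-01,  1.57805331e+00, -4.16161327e-05,
        1.27858615e+00, -1.49992253e-01]), 'qd': array([-1.62465133e-04, -7.40055974e-04, -1.74974462e-03,  1.53267216e-05,
        1.33694926e-03, -2.02711747e-04]), 'joint_torque': array([ 6.25610082e-04, -4.07298160e+01, -2.93697417e+01, -1.93264545e-04,
        3.43050233e-03,  1.17094952e-06]), 'tool_pos': array([ 0.25509797, -0.62423978,  0.20795553]), 'eef_rot': array([ 0.39479654,  0.58753878, -0.3937903 ,  0.58639839]), 'contact_force': array([ 0.05122552,  0.37794581, -0.41813035]), 'wrist_torque': array([-0.03640365,  0.00541974, -0.00865239]), 'gripper_width': 0.08545762854548596}
```

View pics/scene0.png

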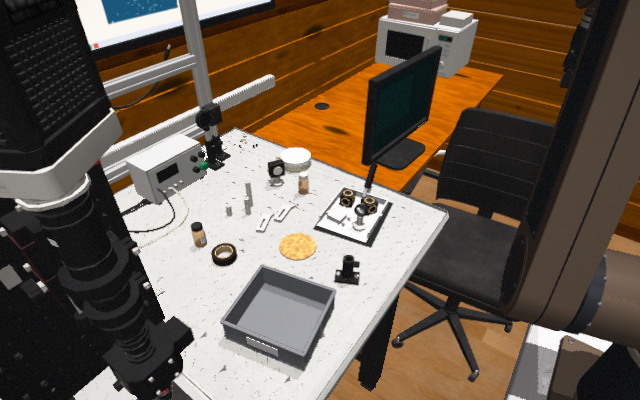

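View pics/top0.png

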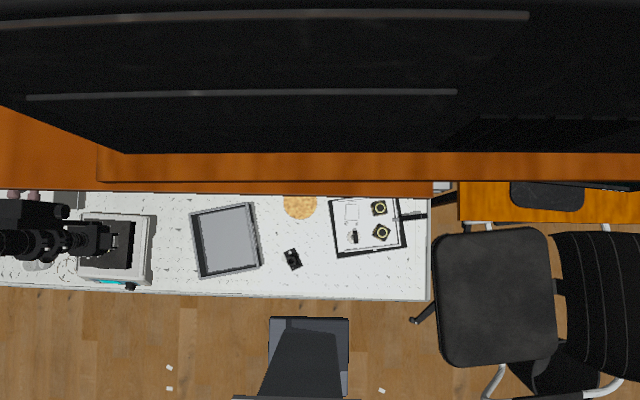

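```bash
cat > h.py <<'E'
import numpy as np, cv2
from scipy.spatial.transform import Rotation as R
from cell import ctrl,camera,kinematics
def cam(n):
    return camera(n)
def ray(c,uv):
    d=np.array([c["k1"],0,0,0,0.]); p=cv2.undistortPoints(np.array(uv,float).reshape(-1,1,2),c["mtx"],np.array([c["k1"],0,0,0,0.])).reshape(-1,2)
    v=np.c_[p[:,0],-p[:,1],-np.ones(len(p))]
    return R.from_quat(c["orientation"]).apply(v)
def onz(c,uv,z):
    d=ray(c,uv);o=np.array(c["origin"]); t=(z-o[2])/d[:,2]; return o+d*t[:,None]
def proj(c,P):
    P=np.atleast_2d(P); q=R.from_quat(c["orientation"]).inv().apply(P-np.array(c["origin"])); q=q*[1,-1,-1]
    return cv2.projectPoints(q,np.zeros(3),np.zeros(3),c["mtx"],np.array([c["k1"],0,0,0,0.]))[0].reshape(-1,2)
def crop(c,x0,y0,w,h,s,fn):
    cv2.imwrite(fn,cv2.resize(c["frame"][y0:y0+h,x0:x0+w,::-1],None,fx=s,fy=s,interpolation=cv2.INTER_CUBIC))
E
python3 - <<'E'
from h import *
np.set_printoptions(precision=4,suppress=True)
t=cam("top");s=cam("scene")
crop(t,180,185,260,105,3,"pics/t1.png"); crop(s,210,140,200,150,4,"pics/s1.png");crop(s,300,165,110,90,7,"pics/s2.png");crop(t,320,185,120,85,6,"pics/t2.png")
print(proj(t,[[0,0,0],[.5,0,0],[.5,.1,0],[.25,-.62,.2]]));print(proj(s,[[.5,0,0],[.6,0,0]]))
E
```

```text
[[293.7778 463.9659]
 [299.1716 255.8256]
 [258.5087 254.72  ]
 [607.1713 396.1811]]
[[347.7525 271.6726]
 [309.5777 251.5374]]
```

View pics/t2.png

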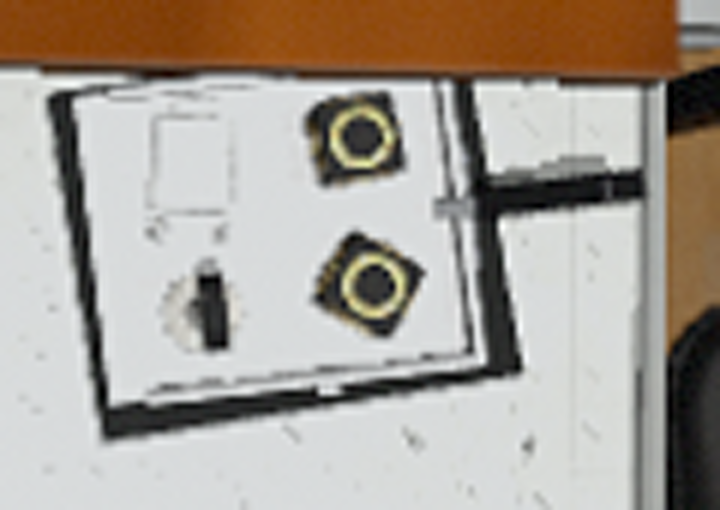

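View pics/s2.png

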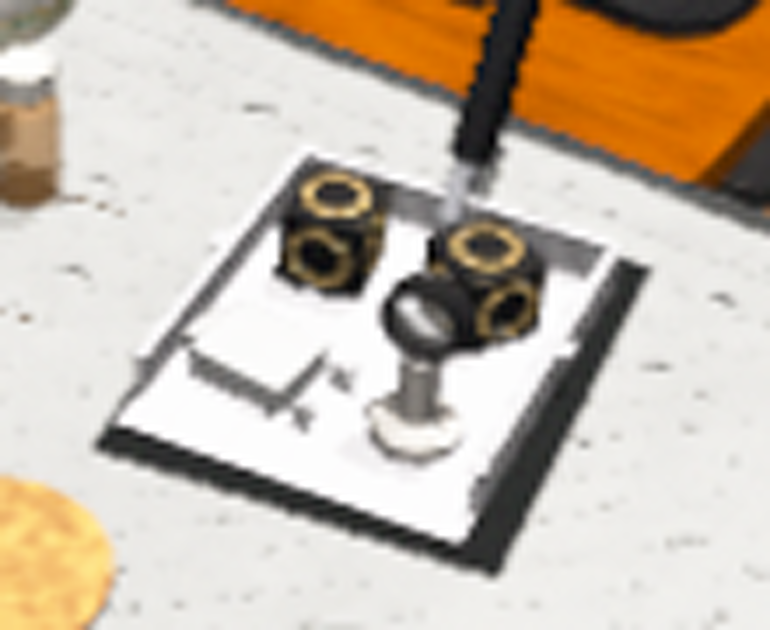

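View pics/t1.png

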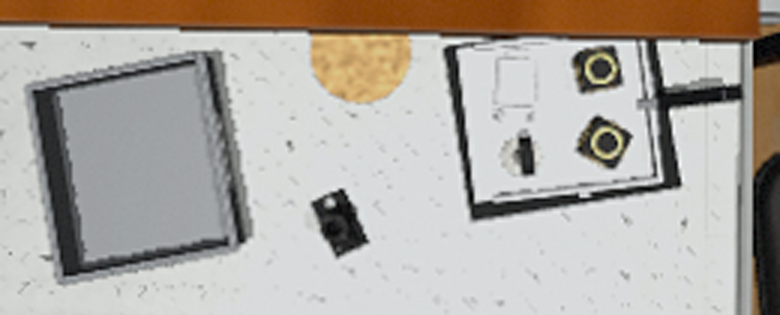

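View pics/s1.png

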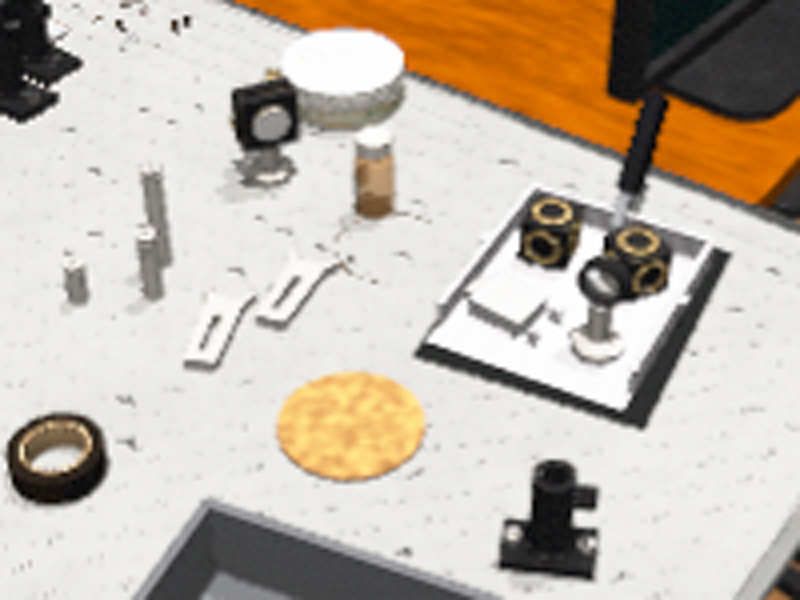

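```bash
python3 - <<'E'
from h import *
np.set_printoptions(precision=4,suppress=True)
t=cam("top");s=cam("scene")
T=lambda x,y:(320+x/6-.4,185+y/6-.4)
S=lambda x,y:(300+x/7-.4,165+y/7-.4)
S1=lambda x,y:(210+x/4-.4,140+y/4-.4)
T1=lambda x,y:(180+x/3-.3,185+y/3-.3)
def p(n,c,pts,z):print(n);print(onz(c,pts,z))
p("mat top",t,[T(105,437),T(520,370),T(52,93)],.003)
p("mat scene",s,[S(495,572),S(648,262),S(98,442)],.003)
p("lip scene",s,[S(118,428),S(465,543)],.006)
p("tray back wall top corners scene",s,[S(308,158),S(608,252)],.023)
p("tray back wall top corner top",t,[T(483,355)],.023)
p("pad scene L,R,T,B",s,[S1(276,427),S1(426,425),S1(350,372),S1(350,481)],.004)
p("lens foot scene",s,[S(413,430)],.009)
p("lens foot top",t,[T(200,312)],.010)
p("lens ring scene",s,[S(420,315)],.0565)
p("lens ring top",t,[T(213,312)],.072)
p("cubes top",t,[T(361,137),T(374,285)],.039)
p("cubes scene",s,[S(338,195),S(487,248)],.039)
p("handle top-end/bottom",t,[T(642,184),T(495,196)],.08)
p("stand top",t,[T1(340,222)],.03)
p("stand scene base",s,[S1(500,570),S1(592,577),S1(515,525)],.0)
p("vial",s,[S1(375,212)],.0)
p("tape",s,[S1(57,468)],.010)
p("bin rim top",t,[T1(24,88),T1(212,50),T1(250,238),T1(62,282)],.055)
print("ray ring dirs",ray(s,[S(420,315)]),s["origin"])
E
```

```text
mat top
[[ 0.4986 -0.0928  0.003 ]
 [ 0.5294 -0.2614  0.003 ]
 [ 0.6383 -0.0681  0.003 ]]
mat scene
[[ 0.497  -0.0906  0.003 ]
 [ 0.5297 -0.2631  0.003 ]
 [ 0.6365 -0.0658  0.003 ]]
lip scene
[[ 0.6332 -0.0728  0.006 ]
 [ 0.5101 -0.0937  0.006 ]]
tray back wall top corners scene
[[ 0.6517 -0.2203  0.023 ]
 [ 0.5347 -0.2359  0.023 ]]
tray back wall top corner top
[[ 0.5358 -0.2421  0.023 ]]
pad scene L,R,T,B
[[ 0.6635  0.0309  0.004 ]
 [ 0.5962 -0.0197  0.004 ]
 [ 0.6573 -0.0288  0.004 ]
 [ 0.6049  0.0388  0.004 ]]
lens foot scene
[[ 0.55   -0.1276  0.009 ]]
lens foot top
[[ 0.5502 -0.1299  0.01  ]]
lens ring scene
[[ 0.553  -0.1301  0.0565]]
lens ring top
[[ 0.5511 -0.1299  0.072 ]]
cubes top
[[ 0.6207 -0.19    0.039 ]
 [ 0.5626 -0.1957  0.039 ]]
cubes scene
[[ 0.6203 -0.1893  0.039 ]
 [ 0.5622 -0.194   0.039 ]]
handle top-end/bottom
[[ 0.6027 -0.2902  0.08  ]
 [ 0.597  -0.2346  0.08  ]]
stand top
[[0.4949 0.0125 0.03  ]]
stand scene base
[[0.5071 0.0395 0.    ]
 [0.4663 0.0159 0.    ]
 [0.5174 0.0097 0.    ]]
vial
[[ 0.7411 -0.1638 -0.    ]]
tape
[[0.7353 0.1284 0.01  ]]
bin rim top
[[0.5934 0.2616 0.055 ]
 [0.6268 0.1145 0.055 ]
 [0.4826 0.0795 0.055 ]
 [0.4445 0.2242 0.055 ]]
ray ring dirs [[ 0.3513 -0.6904 -0.6422]] [0.2439 0.4773 0.6215]
```

```bash
python3 - <<'E'
from h import *
np.set_printoptions(precision=4,suppress=True)
t=cam("top");s=cam("scene")
g=cv2.cvtColor(t["frame"],cv2.COLOR_RGB2GRAY)
# handle columns in top
for u in (404,408,412,416,420,424,426):
    print(u,g[208:226,u])
print("ring patch rows 226..246 cols 345..364");print(g[226:248,344:364])
crop(s,215,255,130,110,6,"pics/s3.png");crop(s,350,145,60,70,8,"pics/s4.png")
E
```

```text
404 [217 218 217 219 211 147  97  91  21  28  22  22  82 182 228 222 220 221]
408 [218 217 214 216 211 135  91  48  23  27  29  15 114 197 222 218 218 217]
412 [216 217 221 211 143 148 137  13  21  21  23  42 163 225 219 218 218 218]
416 [217 219 209 142 147 140  74  22  29  27  20 125 203 222 217 217 218 219]
420 [217 218 207 146 151 132  24  48  36  32  46 166 225 219 218 218 218 218]
424 [218 219 219 220 209 113  21  31  30  23  88 184 222 218 215 218 217 216]
426 [175 173 174 176 159  52  33  25  28  21 119 180 176 172 171 173 173 173]
ring patch rows 226..246 cols 345..364
[[219 219 220 218 218 218 218 218 218 218 220 220 220 220 219 218 218 218
  218 218]
 [219 218 218 218 219 218 218 218 220 214 210 210 217 220 218 218 218 219
  218 218]
 [217 218 218 218 218 217 218 219 216 183 157 155 206 220 218 218 217 218
  218 217]
 [218 219 218 218 219 219 219 222 185 155 161 159 197 219 219 220 219 217
  218 219]
 [218 218 217 219 219 220 213 219 168 121 142 127 113 203 222 219 217 217
  218 218]
 [217 218 217 218 210 210 184 203 161  22  18  17  31 195 215 216 219 219
  219 218]
 [216
[... 655 characters left out ...]
 212 219
  218 218]
 [217 218 220 190 188 200 202 205 206 145  38  44  39  36 168 205 218 218
  217 217]
 [219 218 219 220 213 199 201 208 223 168  44  36  36  33 166 214 220 217
  218 218]
 [218 218 218 218 219 202 197 206 216 166  57  25  29  29 166 214 220 218
  219 218]
 [219 218 218 218 218 219 202 183 197 183 136 114 140 150 187 215 219 219
  217 218]
 [218 218 218 218 219 218 219 220 221 223 209 200 218 226 222 219 218 218
  219 218]
 [218 218 218 218 219 219 219 218 219 219 220 221 221 220 219 219 218 218
  218 219]
 [218 217 219 218 219 218 219 218 219 220 220 220 220 220 219 219 220 220
  220 220]
 [218 219 220 221 221 220 220 220 221 214 209 210 208 218 222 208 201 203
  201 199]]
```

View pics/s3.png

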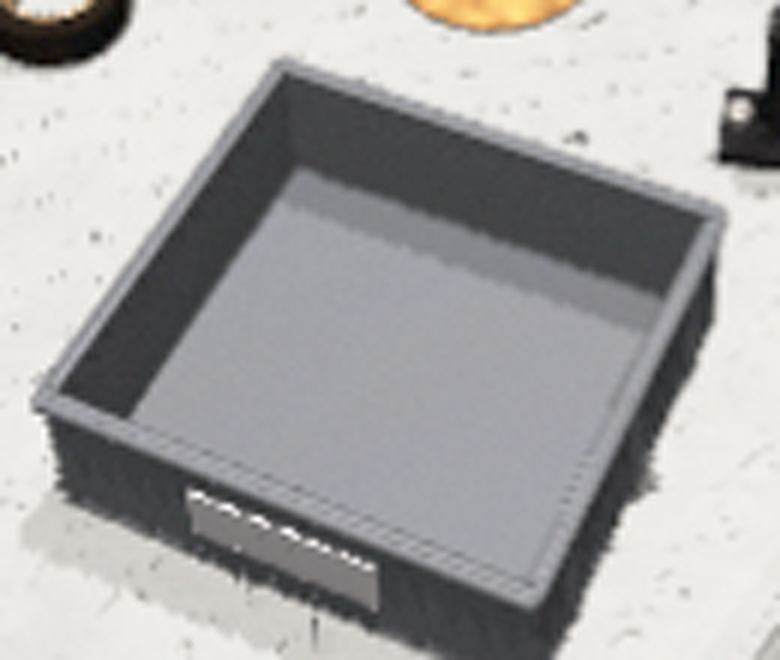

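View pics/s4.png

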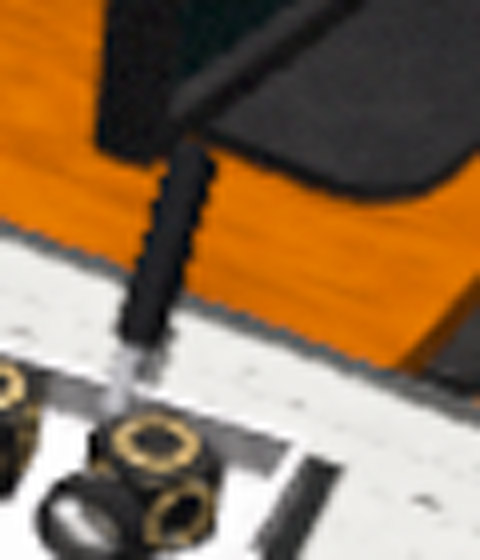

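```bash
cat >> h.py <<'E'
np.set_printoptions(precision=4,suppress=True)
def down(zyaw,pitch=0):
    """tool x along fingers; jaw axis at yaw zyaw (horizontal)"""
    z=np.array([np.cos(zyaw),np.sin(zyaw),0]);x=np.array([0,0,-1.]);y=np.cross(z,x)
    return R.from_matrix(np.c_[x,y,z])
def trayrot(yaw,tilt): # lip down positive tilt
    return R.from_euler('z',yaw)*R.from_euler('y',tilt)
def handle_tool(Rt,flip):
    x=np.array([.616,0,-.788]);x/=np.linalg.norm(x); z=np.array([0,1.,0])*(-1 if flip else 1); y=np.cross(z,x)
    return Rt*R.from_matrix(np.c_[x,y,z])
E
python3 - <<'E'
from h import *
t=cam("top");s=cam("scene")
print("bar",onz(t,[(354.6,231),(355.7,242)],.068))
print("ring c",onz(t,[(355.15,236.6)],.072))
print("handle scene",onz(s,[(350+190/8-.4,145+150/8-.4)],.087),onz(s,[(370.6,174.8)],.061),onz(s,[(350+147/8-.4,145+335/8-.4)],.035))
print("handle top",onz(t,[(408,217.3)],.045),onz(t,[(424,215.8)],.085))
B=lambda x,y:(215+x/6-.4,255+y/6-.4)
b=onz(s,[B(35,402),B(283,60),B(727,215),B(540,606)],.055);print(b,b.mean(0))
d=(b[1]-b[0]),(b[2]-b[1]);print([np.linalg.norm(v) for v in d],[np.degrees(np.arctan2(v[1],v[0])) for v in d])
# tray edges in scene: left wall
st=ctrl.state(); print(R.from_quat(st["eef_rot"]).as_matrix())
for yaw in np.radians([0,60,80,100,120,-60,-80,-100]):
    print(np.degrees(yaw),kinematics.ik([.552,-.13,.042],down(yaw).as_quat()))
tc=np.array([.583,-.159,.006]);yaw=np.radians(100)
for tilt in (0,.5,1.0):
  for f in (0,1):
    for P in ([.583,-.159,.006],[.565,.085,.14]):
        Rt=trayrot(yaw,tilt);Q=handle_tool(Rt,f);h=np.array(P)+Rt.apply([-.1075,0,.055])+Q.apply([.019,0,0])
        print(tilt,f,h,kinematics.ik(h,Q.as_quat()))
E
```

```text
bar [[ 0.5637 -0.1289  0.068 ]
 [ 0.5388 -0.1318  0.068 ]]
ring c [[ 0.5511 -0.13    0.072 ]]
handle scene [[ 0.6013 -0.2759  0.087 ]] [[ 0.5984 -0.2614  0.061 ]] [[ 0.5945 -0.2457  0.035 ]]
handle top [[ 0.5986 -0.2558  0.045 ]] [[ 0.6011 -0.2829  0.085 ]]
[[0.594  0.2636 0.055 ]
 [0.6234 0.1254 0.055 ]
 [0.4714 0.0932 0.055 ]
 [0.4407 0.2293 0.055 ]] [0.5324 0.1779 0.055 ]
[np.float64(0.14125038009523827), np.float64(0.15545715346417874)] [np.float64(-77.9824856723539), np.float64(-168.05350101419808)]
[[-0.      0.9257  0.3781]
 [ 0.0001  0.3781 -0.9257]
 [-1.     -0.     -0.0001]]
0.0 [-0.4102  0.2495  1.9563 -0.      0.9358 -0.4102]
59.99999999999999 [-0.4102  0.2495  1.9563 -0.      0.9358 -1.4574]
80.0 [-0.4102  0.2495  1.9563 -0.      0.9358 -1.8064]
100.0 [-0.4102  0.2495  1.9563 -0.      0.9358 -2.1555]
119.99999999999999 [-0.4102  0.2495  1.9563 -0.      0.9358 -2.5046]
-59.99999999999999 [-0.4102  0.2495  1.9563 -0.      0.9358  0.637 ]
-80.0 [-0.4102  0.2495  1.9563 -0.      0.9358  0.9861]
-100.0 [-0.4102  0.2495  1.9563 -0.      0.9358  1.3352]
0 0 [ 0.5996 -0.2533  0.046 ] [-0.7208  0.6758  1.4645  0.3954  1.5507  2.1255]
0 0 [ 0.5816 -0.0093  0.18  ] [-0.4371  0.2808  1.749   0.5288  1.5388  2.3955]
0 1 [ 0.5996 -0.2533  0.046 ] [-0.7208  0.6758  1.4645  0.3954  1.5507 -1.0161]
0 1 [ 0.5816 -0.0093  0.18  ] [-0.4371  0.2808  1.749   0.5288  1.5388 -0.7461]
0.5 0 [ 0.5943 -0.2229  0.0871] [-0.5705  0.3726  1.7095  0.1301  1.174   2.3393]
0.5 0 [0.5763 0.0211 0.2211] [-0.2119  0.0818  1.7966  0.156   1.3281  2.7127]
0.5 1 [ 0.5943 -0.2229  0.0871] [-0.5705  0.3726  1.7095  0.1301  1.174  -0.8023]
0.5 1 [0.5763 0.0211 0.2211] [-0.2119  0.0818  1.7966  0.156   1.3281 -0.4289]
1.0 0 [ 0.5861 -0.1768  0.1082] None
1.0 0 [0.5681 0.0672 0.2422] None
1.0 1 [ 0.5861 -0.1768  0.1082] [-0.3296  0.1976  1.9096 -0.3772  0.9027 -0.2883]
1.0 1 [0.5681 0.0672 0.2422] [ 0.0975  0.0512  1.8112 -0.3518  1.2706  0.0266]
```

```bash
python3 - <<'E'
from h import *
q=down(np.radians(-83.4)).as_quat()
ctrl.command_gripper(.036,40)
ctrl.goto([.5515,-.130,.19],q)
print(ctrl.state()["time_s"])
ctrl.servo_line([.5515,-.130,.0415],.12)
print(ctrl.state()["time_s"],ctrl.state()["contact_force"],ctrl.state()["tool_pos"])
s=cam("scene");crop(s,310,120,100,120,5,"pics/s5.png")
E
```

```text
3.1083
4.4917 [ 0.0719 -0.4771  0.0541] [ 0.5523 -0.1303  0.0425]
```

View pics/s5.png

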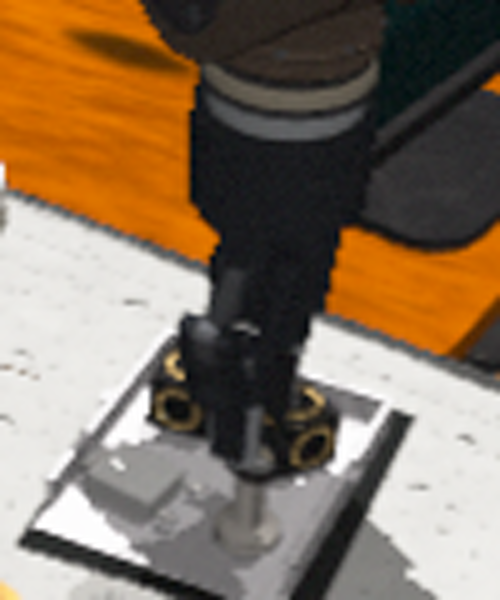

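```bash
python3 - <<'E'
from h import *
ctrl.command_gripper(0.0,40)
st=ctrl.state();print(st["time_s"],st["gripper_width"],st["contact_force"])
ctrl.servo_line([.5515,-.130,.14],.12)
st=ctrl.state();print(st["time_s"],st["gripper_width"],st["contact_force"],st["tool_pos"])
s=cam("scene");crop(s,310,80,100,150,5,"pics/s6.png")
E
```

```text
4.8917 0.008349212941916385 [0.0717 0.9411 2.757 ]
5.8667 0.008272568254235307 [-0.7877  1.0579 -1.3651] [ 0.5507 -0.1297  0.1388]
```

View pics/s6.png

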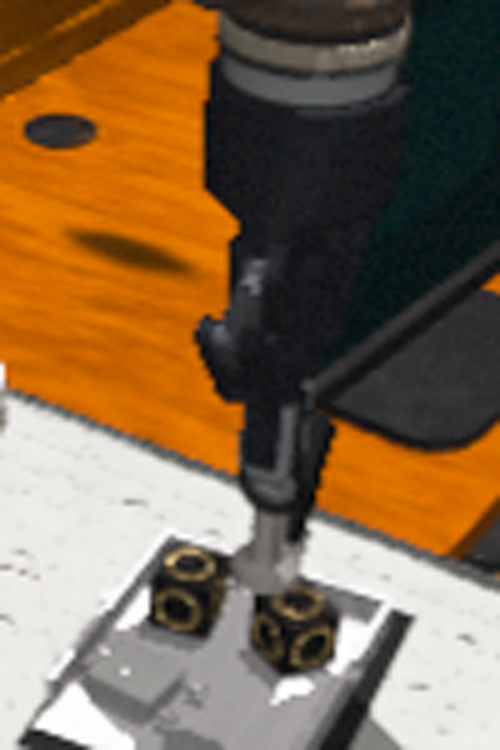

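```bash
python3 - <<'E'
from h import *
def st():
    s=ctrl.state();print(s["time_s"],s["gripper_width"],s["contact_force"],s["tool_pos"])
ctrl.servo_line([.630,.005,.14],.2); st()
ctrl.servo_line([.630,.005,.050],.12); st()
s=cam("scene");crop(s,240,130,120,150,5,"pics/s7.png")
t=cam("top");crop(t,260,180,120,80,5,"pics/t7.png")
E
```

```text
6.85 0.008007887786329573 [ 0.2844 -0.738  -0.1167] [0.6295 0.0044 0.1396]
7.75 0.008438178100056423 [-0.364   0.0065 -0.436 ] [0.6308 0.0048 0.0509]
```

View pics/s7.png

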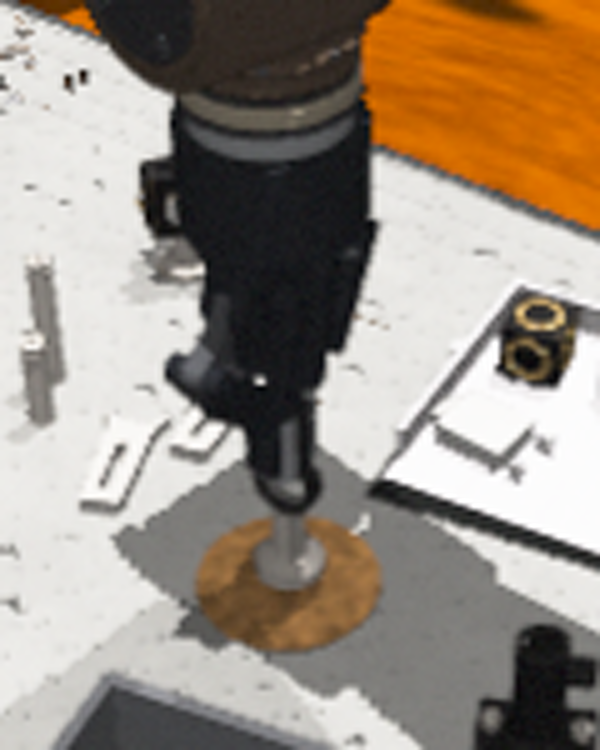

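```bash
python3 - <<'E'
from h import *
def st():
    s=ctrl.state();print(s["time_s"],s["gripper_width"],s["contact_force"],s["tool_pos"]);return s
ctrl.servo_line([.630,.005,.041],.05); st()
for z in (.040,.039,.038):
    ctrl.servo_line([.630,.005,z],.03); s=st()
    if s["contact_force"][2]>5: break
ctrl.command_gripper(.03,40); st()
ctrl.wait(.2)
ctrl.servo_line([.630,.005,.15],.15); st()
s=cam("scene");crop(s,240,130,120,150,5,"pics/s8.png")
E
```

```text
8.1833 0.008595805551818908 [ 0.0984 -0.4635 -1.2628] [0.6297 0.0051 0.0406]
8.4333 0.00869612011899483 [0.096  0.1458 1.2005] [0.6303 0.005  0.0403]
8.6833 0.00828314017573887 [-0.8022  1.0004  5.8495] [0.6306 0.005  0.0402]
9.025 0.029907533613464723 [-0.2556  0.1351  0.3477] [0.6296 0.005  0.0384]
10.1167 0.02989375008163484 [ 0.9104  0.1375 -0.8877] [0.6292 0.0051 0.1487]
```

View pics/s8.png

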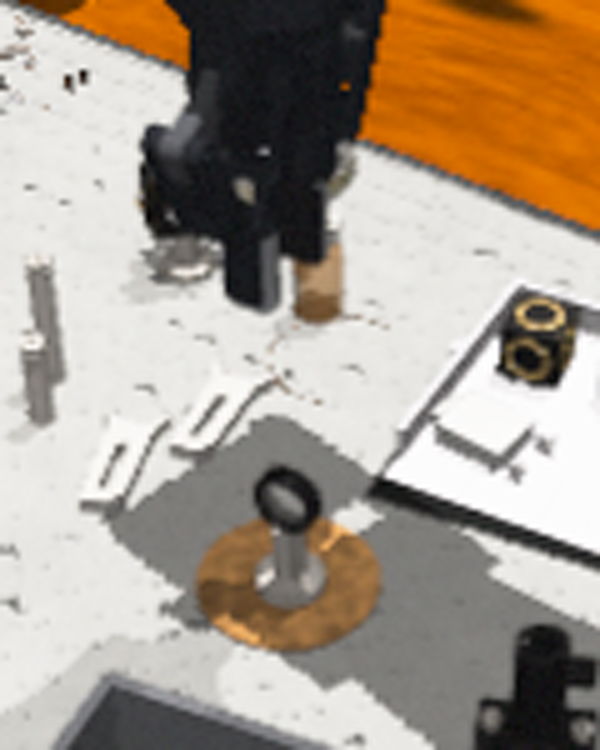

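```bash
python3 - <<'E'
from h import *
def st():
    s=ctrl.state();print(s["time_s"],s["gripper_width"],s["contact_force"],s["tool_pos"]);return s
Rt=trayrot(np.radians(99.3),0);Q=handle_tool(Rt,1);x=Q.apply([1,0,0]);h=np.array([.5992,-.263,.061])
ctrl.command_gripper(.06,120)
ctrl.goto(h+x*(.019-.16),Q.as_quat());st()
ctrl.servo_line(h+x*(.019-.06),.15);st()
t=cam("top");crop(t,340,185,110,80,6,"pics/t9.png")
s=cam("scene");crop(s,310,90,100,130,5,"pics/s9.png")
E
```

```text
12.5333 0.060296899069501794 [-0.2382  0.496   0.1332] [ 0.6136 -0.348   0.1722]
13.35 0.060171945879664394 [ 0.4776 -0.4785  0.1867] [ 0.6039 -0.2886  0.0944]
```

View pics/s9.png

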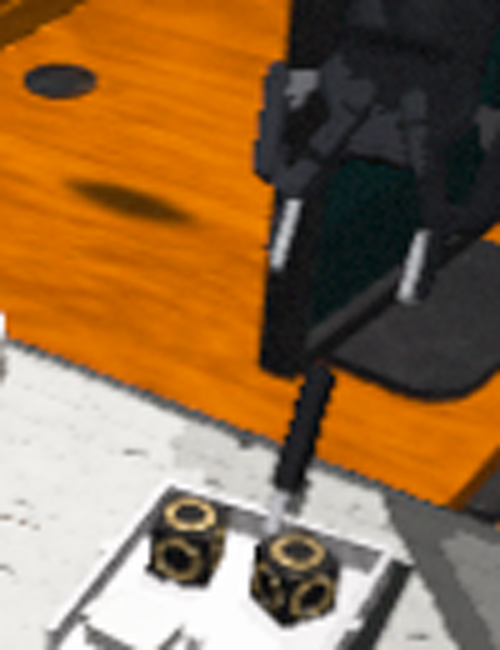

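View pics/t9.png

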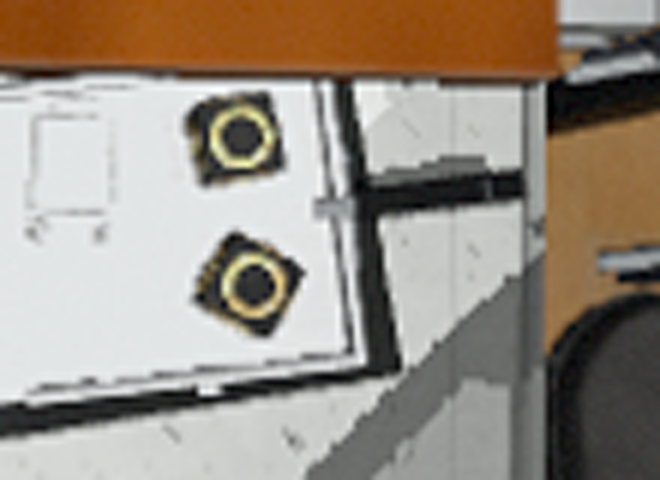

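```bash
python3 - <<'E'
from h import *
def st():
    s=ctrl.state();print(s["time_s"],s["gripper_width"],s["contact_force"],s["wrist_torque"],s["tool_pos"]);return s
Rt=trayrot(np.radians(99.3),0);Q=handle_tool(Rt,1);x=Q.apply([1,0,0]);h=np.array([.5992,-.263,.061])
ctrl.servo_line(h+x*.019,.1);st()
ctrl.command_gripper(.03,120);st()
s=cam("scene");crop(s,310,90,100,130,5,"pics/s10.png")
ctrl.command_gripper(0,100);st()
s=cam("scene");crop(s,310,90,100,130,5,"pics/s11.png")
E
```

```text
14.2 0.059668465170573386 [-0.1978 -0.3537 -0.1064] [-0.2827 -0.0034 -0.0216] [ 0.5976 -0.2515  0.0462]
14.6 0.0298544391775989 [-0.1307 -0.0605  0.5924] [-0.3245 -0.0722  0.005 ] [ 0.5974 -0.2518  0.0463]
14.95 0.011434660476575586 [ 0.4744 -0.1864  1.1797] [-0.2067 -0.0294  0.0046] [ 0.5974 -0.2515  0.0463]
```

View pics/s10.png

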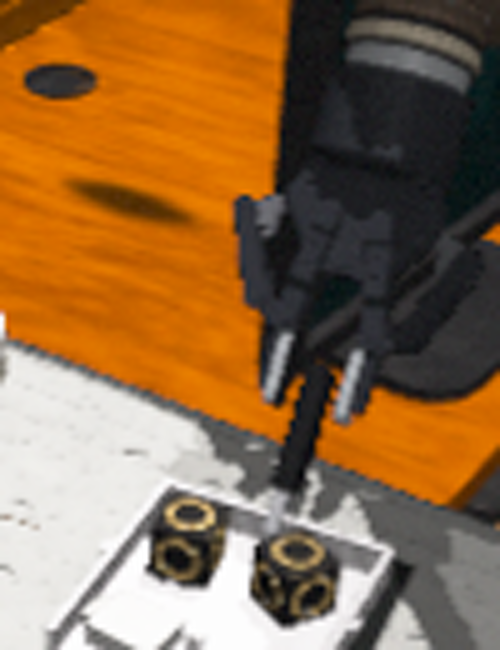

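View pics/s11.png

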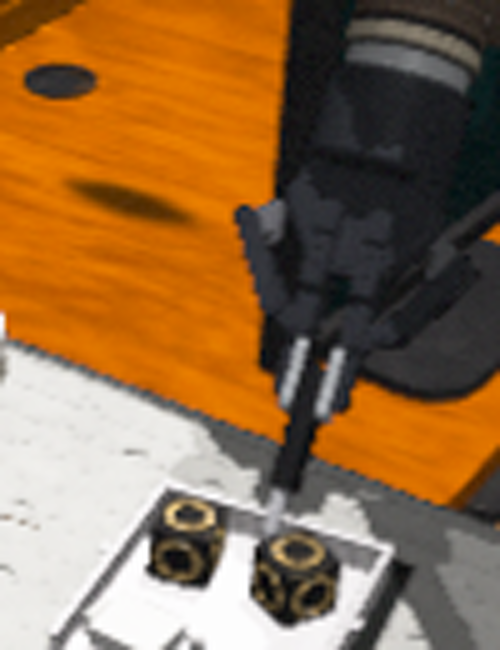

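```bash
python3 - <<'E'
from h import *
t=cam("top");s=cam("scene")
Rt=trayrot(np.radians(99.3),0);h=np.array([.5992,-.263,.061]);d=Rt.apply([-.616,0,.788])
P=[h-d*.033,h,h+d*.033,ctrl.state()["tool_pos"]]
print("scene crop",(proj(s,P)-[310,90])*5);print("top crop",(proj(t,P)-[340,185])*6)
print(R.from_quat(ctrl.state()["eef_rot"]).apply([1,0,0]))
E
```

```text
scene crop [[284.771  483.969 ]
 [303.1234 421.9597]
 [321.5263 359.7135]
 [292.4411 457.1309]]
top crop [[369.9183 200.8626]
 [435.9115 191.2116]
 [505.7586 180.9718]
 [397.7438 196.5077]]
[-0.0993  0.6078 -0.7879]
```

```bash
python3 - <<'E'
from h import *
s=cam("scene")
print((proj(s,[.6292,.0051,.1487])-[240,130])*5,(proj(s,[[.6039,-.2886,.0944],[.6039,-.2886,.0944]+.025*np.array([.0993,-.6078,.7879])])-[310,90])*5)
print(ctrl.state()["gripper_width"])
E
```

```text
[[279.3531 325.7954]] [[325.7821 341.8107]
 [339.7686 294.4749]]
0.010939585161056132
```

```bash
python3 - <<'E'
from h import *
t=cam("top");s=cam("scene")
crop(s,350,145,45,60,10,"pics/s12.png");crop(t,380,190,70,50,10,"pics/t12.png")
E
```

```text
(no output)
```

View pics/s12.png

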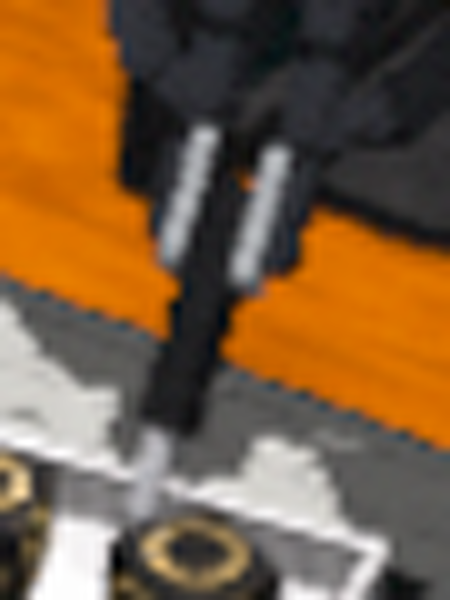

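View pics/t12.png

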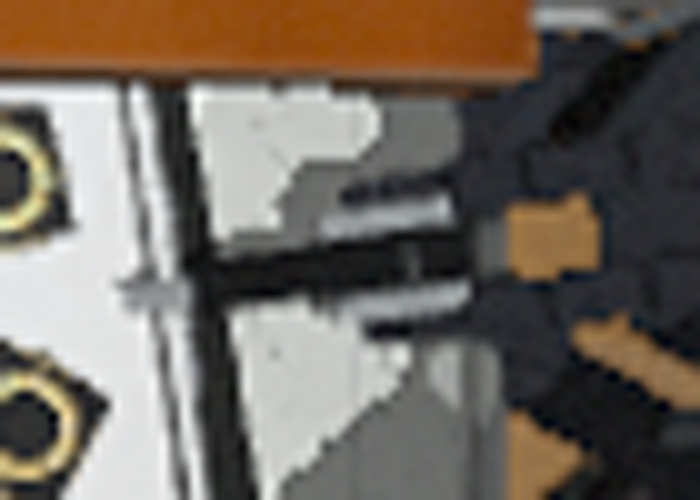

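```bash
python3 - <<'E'
from h import *
def st():
    s=ctrl.state();print(s["time_s"],s["gripper_width"],s["contact_force"],s["wrist_torque"],s["tool_pos"]);return s
ctrl.command_gripper(0,120)
Rt=trayrot(np.radians(99.3),0);Q=handle_tool(Rt,1);x=Q.apply([1,0,0]);h=np.array([.5992,-.263,.061])
p=h+x*.019
ctrl.servo_line(p+[0,0,.03],.06);st()
ctrl.servo_line(p+[0,0,.06],.08);st()
s=cam("scene");crop(s,290,100,120,130,5,"pics/s13.png")
E
```

```text
16.1167 0.011261189057183353 [-0.4658  0.0009 -3.5765] [-0.8915 -0.011  -0.1234] [ 0.5973 -0.2515  0.0761]
16.6417 0.010804471640292882 [-1.0514 -0.4079 -2.9423] [-0.9494 -0.0595 -0.0673] [ 0.5976 -0.2518  0.1069]
```

View pics/s13.png

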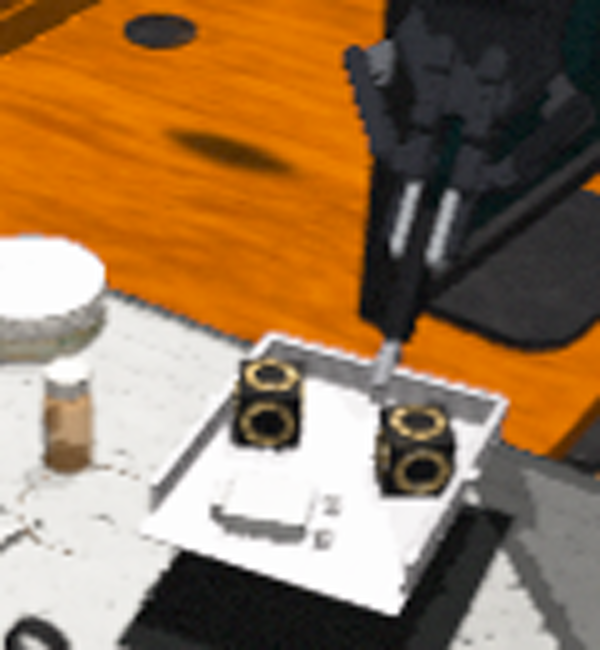

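```bash
python3 - <<'E'
from h import *
s=cam("scene")
C=lambda x,y:(290+x/5-.4,100+y/5-.4)
for dz in (0,-.01,-.02):
    f=onz(s,[C(143,530),C(400,612)],.066+dz);print(dz,f,f.mean(0))
b=onz(s,[C(270,333),C(505,400)],.083);print(b,b.mean(0))
E
```

```text
0 [[ 0.6316 -0.0768  0.066 ]
 [ 0.5088 -0.0964  0.066 ]] [ 0.5702 -0.0866  0.066 ]
-0.01 [[ 0.6386 -0.0867  0.056 ]
 [ 0.5136 -0.1068  0.056 ]] [ 0.5761 -0.0968  0.056 ]
-0.02 [[ 0.6455 -0.0967  0.046 ]
 [ 0.5183 -0.1171  0.046 ]] [ 0.5819 -0.1069  0.046 ]
[[ 0.6585 -0.2254  0.083 ]
 [ 0.5353 -0.2431  0.083 ]] [ 0.5969 -0.2343  0.083 ]
```

```bash
python3 - <<'E'
from h import *
p,q=tool_for([.5825,-.1585,.13],99.3,0); ctrl.servo_line(p,.12);st()
p,q=tool_for_lip([.539,.148,.13],102,0); ctrl.servo_line(p,.12,frame=q);st()
p,q=tool_for_lip([.539,.148,.095],102,0); ctrl.servo_line(p,.08,frame=q);st()
s=cam("scene");crop(s,200,130,190,190,4,"pics/s14.png")
E
```

```text
17.43 0.010619860566910133 [-1.1392  0.8251 -3.4061] [-0.9316 -0.1095 -0.0657] [ 0.5971 -0.2515  0.1699]
19.53 0.010853554611119086 [ 0.2392  0.1311 -3.0907] [-0.9636 -0.1047 -0.0646] [ 0.5739 -0.018   0.17  ]
20.12 0.01102579105832178 [-0.3537 -0.1474 -3.5836] [-0.8641 -0.2987  0.0318] [ 0.5736 -0.0173  0.1345]
```

View pics/s14.png

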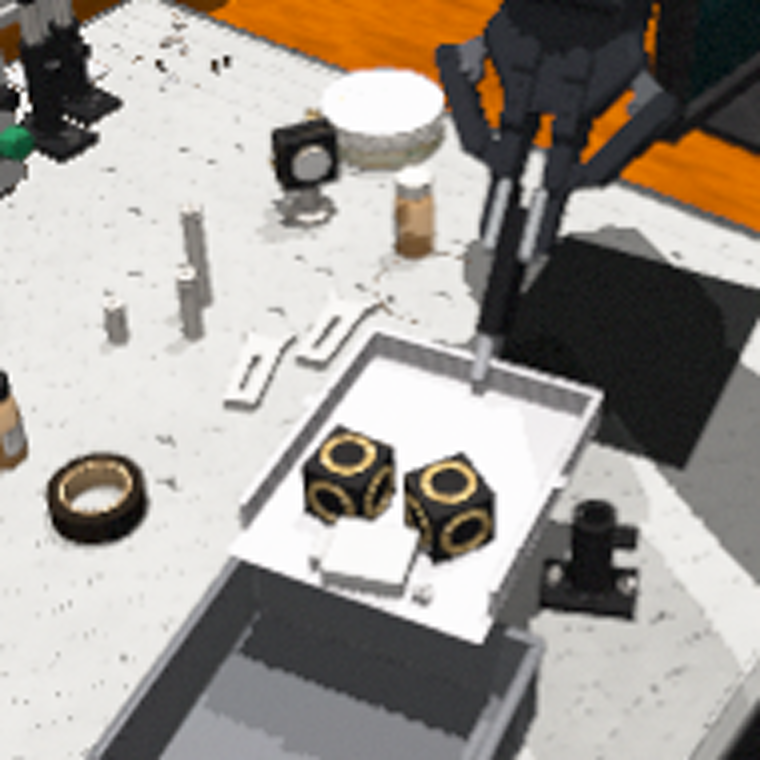

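```bash
python3 - <<'E'
from h import *
s=cam("scene");C=lambda x,y:(200+x/4-.4,130+y/4-.4)
print(onz(s,[C(230,550),C(490,640)],.095).mean(0), onz(s,[C(375,332),C(603,397)],.112).mean(0))
E
```

```text
[0.5373 0.1461 0.095 ] [0.5675 0.0039 0.112 ]
```

```bash
python3 - <<'E'
from h import *
L=[.539,.148]
for z,a,v in((.085,18,.10),(.078,32,.07),(.075,45,.06),(.075,58,.06)):
    p,q=tool_for_lip(L+[z],102,a); ctrl.servo_line(p,v,frame=q);st()
ctrl.wait(.3)
s=cam("scene");crop(s,200,130,190,190,4,"pics/s15.png")
t=cam("top");crop(t,170,180,200,120,4,"pics/t15.png")
E
```

```text
20.82 0.010948337087921794 [-1.1787  0.2562 -3.7861] [-0.6401 -0.145  -0.0282] [0.5691 0.0029 0.1753]
21.5 0.010680169129964332 [ 0.4217  0.1569 -1.7828] [-0.1543  0.0039 -0.0191] [0.5637 0.028  0.2007]
22.27 0.010596166083134621 [ 0.2258  0.2243 -2.0129] [ 0.0235  0.0354 -0.0506] [0.5575 0.0582 0.2224]
23.08 0.010948431393880149 [ 0.1891  0.348  -1.9459] [0.2659 0.0768 0.0088] [0.5502 0.093  0.2394]
```

View pics/s15.png

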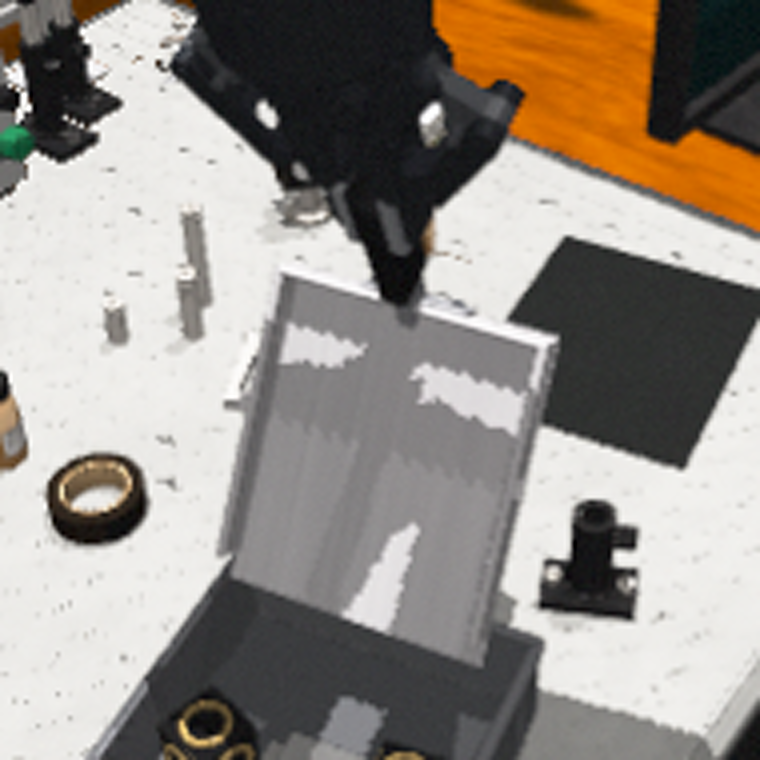

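View pics/t15.png

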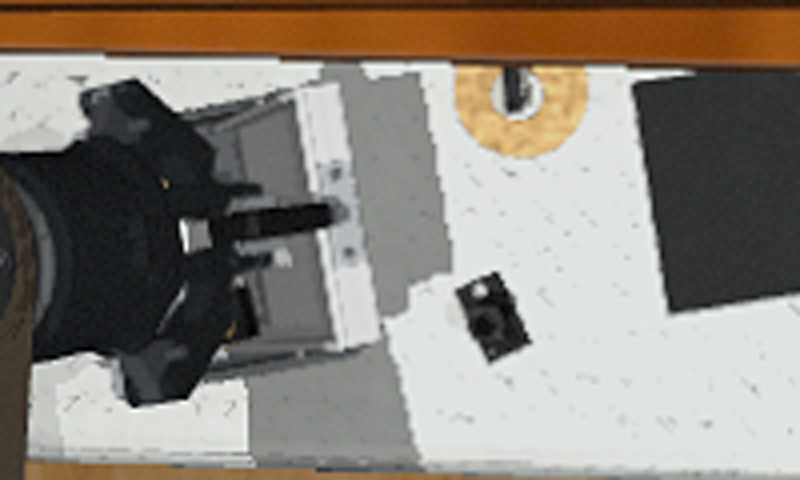

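```bash
python3 - <<'E'
from h import *
L=[.539,.148]
p,q=tool_for_lip(L+[.12],102,58); ctrl.servo_line(p,.15);st()
s=cam("scene");crop(s,200,230,150,140,5,"pics/s16.png")
for z,a in((.13,30),(.14,0)):
    p,q=tool_for_lip([.545,.12,z],102,a); ctrl.servo_line(p,.15,frame=q);st()
p,q=tool_for([.583,-.1635,.13],100,0); ctrl.servo_line(p,.2,frame=q);st()
p,q=tool_for([.583,-.1635,.03],100,0); ctrl.servo_line(p,.1,frame=q);st()
s=cam("scene");crop(s,290,100,120,150,5,"pics/s17.png")
t=cam("top");crop(t,170,180,270,120,3,"pics/t17.png")
E
```

```text
23.93 0.010388880598062353 [-0.3684  0.92   -1.3376] [ 0.2385  0.0435 -0.0114] [0.5503 0.0936 0.285 ]
24.83 0.010630070216058867 [ 0.3858  0.7873 -0.68  ] [-0.1731 -0.0256 -0.0098] [ 0.5705 -0.0033  0.2486]
25.52 0.010790597809134654 [-0.1197  0.5614 -1.371 ] [-0.5829 -0.1287 -0.026 ] [ 0.5802 -0.0443  0.181 ]
26.73 0.010846582327699823 [-0.1166  0.3997 -1.7624] [-0.6055 -0.0694  0.0276] [ 0.599  -0.2552  0.1702]
27.88 0.010453464355675847 [ 0.3474 -0.5873 -1.1465] [-0.5647 -0.0939  0.0271] [ 0.5995 -0.2567  0.071 ]
```

View pics/s16.png

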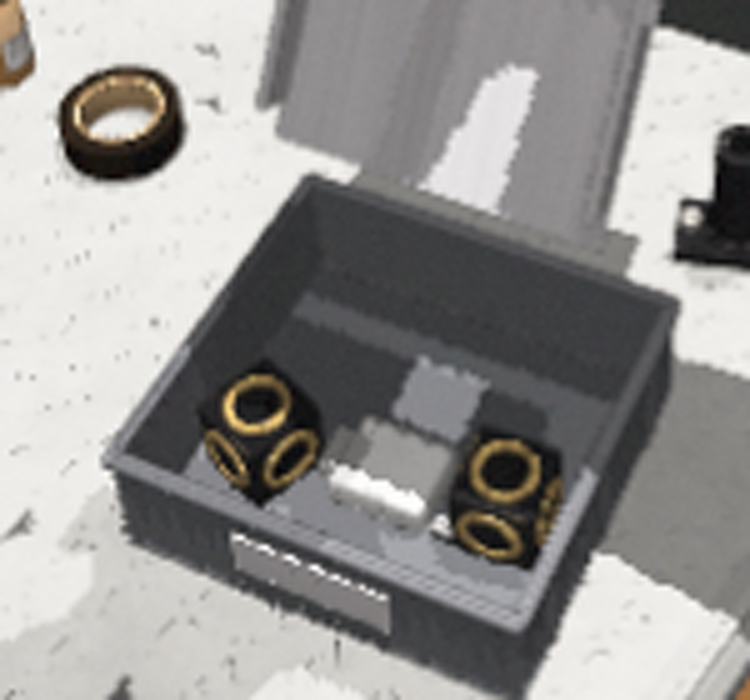

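View pics/s17.png

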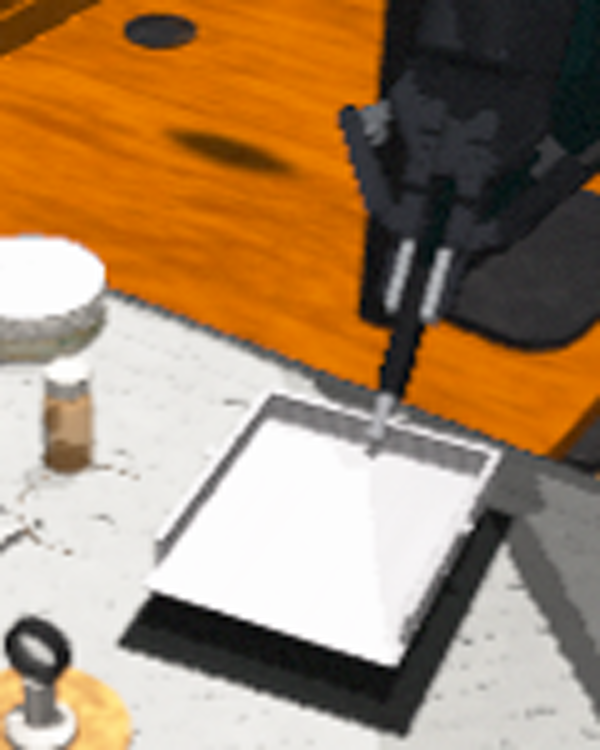

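View pics/t17.png

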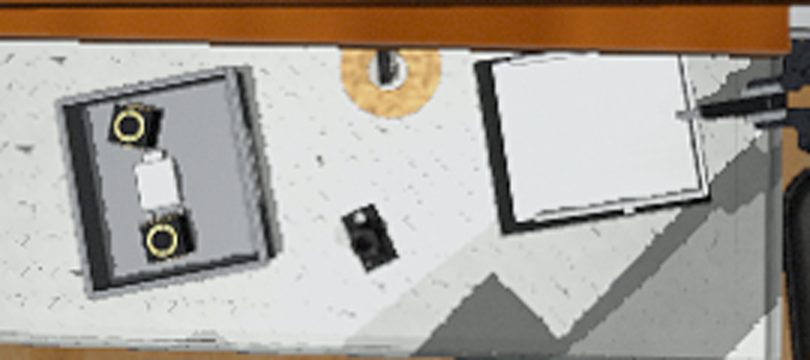

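```bash
python3 - <<'E'
from h import *
p,q=tool_for([.583,-.1635,.010],100,0); ctrl.servo_line(p,.06,frame=q);s0=st()
for z in (.008,.0065,.005,.004):
    p,q=tool_for([.583,-.1635,z],100,0); ctrl.servo_line(p,.03,frame=q);s=st()
    if s["contact_force"][2]-s0["contact_force"][2]>4:break
ctrl.wait(.2)
ctrl.command_gripper(.05,60);st()
x=R.from_quat(q).apply([1,0,0])
ctrl.servo_line(p-x*.15,.15);st()
ctrl.wait(.3)
s=cam("scene");crop(s,210,120,200,150,4,"pics/s18.png")
t=cam("top");crop(t,320,185,120,85,6,"pics/t18.png")
E
```

```text
28.47 0.010744670249300502 [-0.5969 -0.1689 -0.7274] [-0.6399 -0.0917 -0.0176] [ 0.5985 -0.2559  0.0492]
28.72 0.011009731004983616 [-0.0423  0.426  -1.5164] [-0.6201 -0.1006  0.0196] [ 0.599  -0.2564  0.0482]
28.97 0.010772224686461586 [ 0.205  -0.1001 -0.9506] [-0.5483 -0.0837 -0.0004] [ 0.599  -0.2563  0.0467]
29.22 0.011211060532228367 [-0.3796 -0.6058  3.6864] [0.0969 0.2091 0.0274] [ 0.5992 -0.2564  0.0463]
29.88 0.050384284978110705 [0.1832 0.3089 0.6214] [-0.3193 -0.0539  0.0374] [ 0.5988 -0.2561  0.0446]
31.02 0.049995033980239446 [-0.4552 -0.1878  0.0086] [-0.2786 -0.107   0.0051] [ 0.6146 -0.3464  0.162 ]
```

View pics/s18.png

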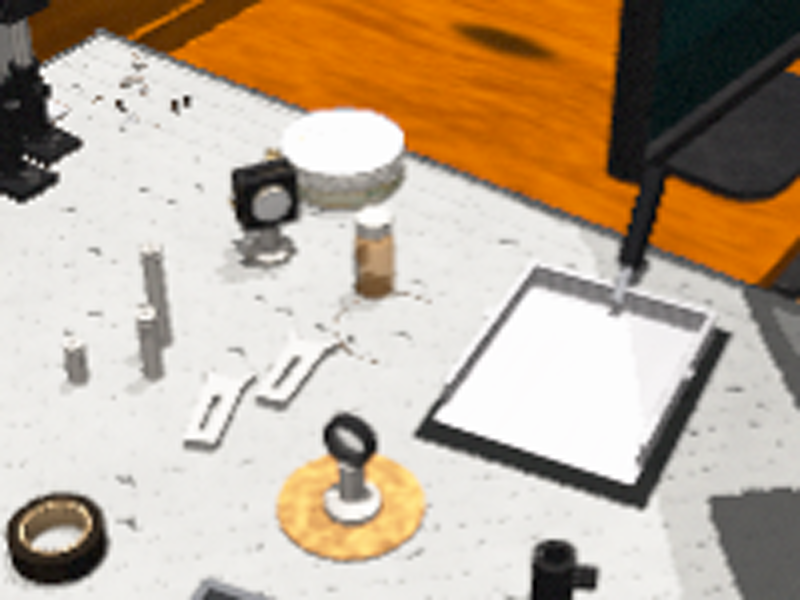

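View pics/t18.png

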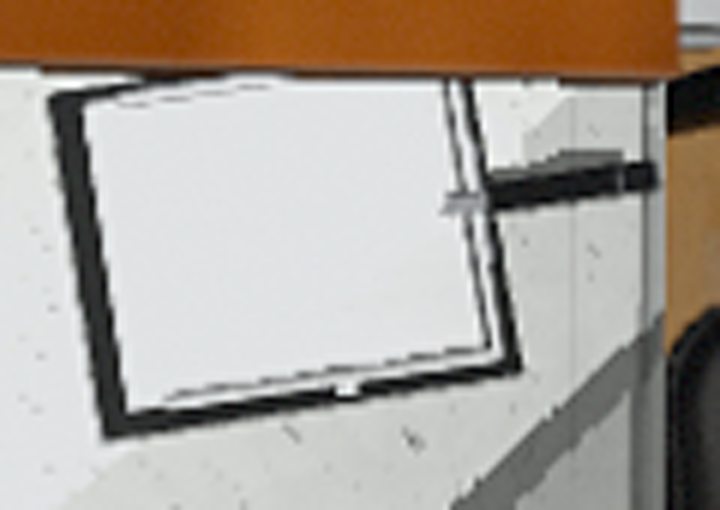

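```bash
python3 - <<'E'
from h import *
s=cam("scene");C=lambda x,y:(210+x/4-.4,120+y/4-.4)
print("foot",onz(s,[C(352,502)],.008),"lip mid",onz(s,[C(437,419),C(636,486)],.006).mean(0),"back",onz(s,[C(537,264),C(715,316)],.023).mean(0))
print(ctrl.hand_in())
E
```

```text
foot [[0.6289 0.0059 0.008 ]] lip mid [ 0.5693 -0.0901  0.006 ] back [ 0.5947 -0.2362  0.023 ]
the job is handed in; nothing more can be done
None
```

I did the whole job in about 31 s of the 67 s allowed and handed it in. No verdict was reported.

What I did:
- **Lens mount:** moved off the tray and stood on the cork pad.
- **Tray:** lifted by its handle with all three pieces on board, tipped 58° over the bin, then set back on the mat and released.

What the last checks showed:
- **Lens mount:** upright in the pictures, its foot about 2 mm from the pad centre.
- **Bin:** both cubes and the connector lie flat on its floor, well below the rim. I saw this before the return trip; the handle release was not pictured with the bin in view.
- **Tray:** empty and flat, about 1–2 mm from the mat centre, open end pointing as before.
- **Bystanders:** vial, tape roll and post holder look upright and unmoved in the pictures; I did not measure their positions again.
- **Gripper:** open and clear of everything, with contact forces near zero.

Two things disagreed with the plan:
- **Grip height:** the pads closed about 15–20 mm higher on the handle than the reported tool position implied. The grip held, with only about 1° of sag.
- **Pieces sliding:** they slid forward on the tray while it was carried level, but stayed on until it was tipped.

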